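# Seat a bracket on the pin of a checking jig

## Task

Pick up the aluminium bracket by its lug and gently lay it on the jig, its hole end towards the pin end, so that the plate first rests up on top of the pin with the hole beside it. Then slide it along the fence until its hole drops over the pin, and leave it released, flat on the jig bed with its long edge along the fence. Use only light force on the jig (stay below 25 N), and leave the other things on the bench where they are.

Things in the scene. Friction and masses are not known exactly. Their poses are not given: they have to be found in the camera images.
- lug (a point): Centre of the lug of the loose aluminium bracket (0.2 kg): a solid upright block 36 (x) x 10 thick (y) x 36 high in the middle of the plate; this point is 23 above the plate's underside. Grip it across its 10 mm, fingers closing along the bracket's y. Axes are the bracket's own, z up. The bracket starts flat on the bench.
- hole (a point): Centre of the round 12.5 mm hole in the bracket's plate, at the level of the plate's underside. The plate is 60 (x) x 160 (y) x 5 thick; the hole is on its centre line, 45 along +y from the lug's centre, so 35 from the +y end and 30 from either long edge. Axes as the bracket's.
- jig: Fixed jig: dark steel bed 100 (x) x 240 (y), flat top 20 above the bench; origin at the centre of its underside, z up. A steel fence, 15 wide, 14 high above the bed, runs along the whole +x side; its guiding face, looking to -x, is at x = +35. A plate with its long edge on the fence has its hole in line with the pin. Seated, the bracket's y points along the jig's +y.
- slot_center (a point): Centre of the black slot (44 long) in the jig bed, at bed height, at x = +5, y = +30 of the jig; axes as the jig's. An upright steel pin, 10 in diameter, 7 high above the bed (top 2.5 tapered to 5.6 across), is clamped rigidly somewhere along the slot, up to 15 either way in y from this point, different each time and not measured: find it by sight or feel.
- cap: black plastic cover cap with a grey boss, 60 x 85 x 21, lying beyond the work area; bystander. Origin at the centre of its underside.
- socket: black stepped round plastic socket, 42 across, 38 high; bystander. Origin at the centre of its underside.
- tape: pale paper ring (roll core), 90 across, 24 high; bystander. Origin at the centre of its underside.
- clamp: small steel ring (hose clamp), 40 across, 12 high, standing between the jig and the bracket; bystander. Origin at the centre of its underside.
- jar: closed jar with black cap, 52 across, 62 high; bystander. Origin at the centre of its underside.
- driver: screwdriver 190 long lying on the bench near the robot; bystander.
Not all that is in view belongs to the job. What is meant by the part that bears lug is not black or blue, and is the smaller of those in its own colour.

How it is judged:
By the outcome, as a careful person would: the job done as asked, in the order asked, and still so for the second after the job is handed in, with the robot touching nothing.
It also fails if it takes over 48 s, if anything falls off the work surface, if the arm or the gripper's body presses on something with over 40 N, if the wrist force passes 120 N, or if a joint passes its speed limit or range.

## Robot

A 6-joint arm with a two-finger parallel gripper is mounted at the origin on the work surface. World frame = base frame: x ahead of the robot, y to its left, z up, the work surface at z = 0. Lengths are in m, angles in rad, forces in N, time in s.
With the tool pointing down it reaches from about 0.35 to 0.975 m from the base axis. Payload 4.9 kg.
Tool frame: the origin (TCP) lies at the very end of the fingers, on their centre line; the grasp point (between the pads) lies 19 mm behind it; z points along the fingers, y is the direction in which the jaws open and shut (so a half turn about z gives the same grasp; the last joint's range is limited). The gripper opens to 85 mm and grips with 20 to 120 N. Pads are 22 mm wide; open, the fingers measure 114 mm over their backs; the gripper's body (76 mm by 85 mm) begins 54 mm behind the grasp point. The pads swing forward as they close: fully open they stand 13 mm farther back than shut.
Start: joints at [1.216, 0.053, 1.613, -0, 1.476, -0.119], TCP at [0.146, 0.608, 0.209] pointing down, gripper open.
Joint ranges: [-3.01, 3.01], [-1.01, 2.22], [0.06, 2.58], [-1.02, 4.17], [0.09, 2.62], [-3.14, 3.14]. Speed limits (rad/s): [2.57, 2.57, 3.14, 3.14, 3.14, 3.14].

## Interface

Orientations are given as a rotation vector (axis times angle).
In Python, from station import ctrl gives the robot as it stands.
- The arm moves only by the tool apply_moves, never from a script. Its argument "deltas" is a list of rows, each a list of 5 numbers: the shift along the tool's x, y, z in m, then the turn about the tool's z in rad, then the gripper's target within -1 to 1 (fully open at 1, half-way at 0, shut at -1). A call has exactly 8 rows; each row shifts and turns the pose as measured when the row begins, along the tool's axes as they then stand; what a row does not reach is not made up. A row lasts 1/8 s, in which the tool goes at most 62.5 mm and 10.7 degrees, less where a joint would pass 70% of its speed; a pose out of reach is approached as far as the arm can. A call with a gripper value outside its range is refused whole. The fingers move at their own pace and stop on an object; "grip_force" is the grip in N (left out, the last holds). Time passes only in rows, so rows that do not move let the fingers close, or fill a call up. It gives the time, the measured TCP pose, the force and the opening at its end, in the units of the state.
- ctrl.get_obs(): the state, without advancing time (a new reading comes with each control period).
- ctrl.get_image(name): name is "scene" or "top" or "wrist"; returns a dict with "img" (420x560x3 uint8, red, green, blue), "range_z" (420x560 float32, m along the optical axis (not along the pixel's ray), 0 where there is no reading), "mtx" (3x3 intrinsics, pixels), "k1" (the pictures are not rectified: a ray, as slopes to the right and down, at radius r is drawn at 1 + k1 r^2 times it, then the intrinsics apply), "eye" and "attitude" of the camera in the world; the wrist camera has in their place "mount" (4x4, takes a point from camera to tool coordinates, whose origin is the TCP and whose axes are the flange's). Camera axes: x right, y down, z forward; pixel columns grow to the right and rows downward; lengths in m; the calibration is good to about 2 mm. A picture is of the moment at which its call begins: read the wrist's pose just before it.
- ctrl.finish_job(): hands the job in, once; it reports no verdict.
Trained networks look in a picture, given as the dict that the camera call returned (one of the last four; its "shot" number tells which), for a name from the list of things; names that differ only in an ending like _2 or _b are one class to them, and where a whole thing is asked for, a point or a joint stands for the part that bears it (a point fixed in the world has none). Each returns a list of dicts, best first, with "confidence" (0 to 1); they miss things now and then, are a little off and sometimes report something else, mostly with a low value. They report only what shows in the picture. A call takes as long as a camera call. They do not tell look-alikes from the thing itself.
- ctrl.search_frame(picture, target): "extent" ([left, top, width, height] in pixels, round what is visible of it).
- ctrl.spot_point(picture, target): "uv" ([column, row] in pixels: a listed point, or the origin of a listed thing).
The state is a dict: "t": time; "q": joint angles; "dq": joint speeds; "effort": joint torques, N m; "tool_pos": TCP position; "tool_rot": TCP orientation; "contact_force": force on the tool from outside, world axes, zero at the start; "wrist_torque": the same for the moment, N m; "opening": finger opening in m.
Only numpy, scipy, OpenCV 4.12 (cv2) and the standard library are available. Lean on these libraries where they do the work, as an engineer would, in place of code of your own. Each camera call takes 0.05 s, during which the arm holds its last target.

## Working session

There is one attempt and no reset: what is moved stays moved. The work goes in short steps, Python scripts to look and compute and a tool call to move; the robot and the scene stay as the last step left them, time stands still between calls to the robot, and variables do not carry over. Pictures are saved under pics/ and viewed, and the job is handed in when it is done.

Besides the shell and the picture viewer there is one more tool, called after "Call:" as name([rows], argument=value, ...), one row to a line, values as JSON. apply_moves: Moves the arm, as the interface text tells. Its arguments: {"type":"object","properties":{"deltas":{"type":"array"},"grip_force":{"type":"number"}},"required":["deltas"]}

```bash
ls; mkdir -p pics
cat > h.py <<'E'
import numpy as np, cv2, pickle
from scipy.spatial.transform import Rotation as R
from station import ctrl
def att(p):
    a=np.array(p['attitude'],float)
    return a if a.shape==(3,3) else R.from_rotvec(a).as_matrix()
def ray(p,u,v):
    K=np.array(p['mtx']); s=np.array([(u-K[0,2])/K[0,0],(v-K[1,2])/K[1,1]]); d=s.copy()
    for _ in range(20): d=s/(1+p['k1']*(d@d))
    return np.array([d[0],d[1],1.])
def pose(p,obs=None):
    if 'mount' in p:
        T=np.eye(4);T[:3,:3]=R.from_rotvec(obs['tool_rot']).as_matrix();T[:3,3]=obs['tool_pos']
        T=T@np.array(p['mount']); return T[:3,3],T[:3,:3]
    return np.array(p['eye']),att(p)
def onz(p,u,v,z,obs=None):
    e,A=pose(p,obs); d=A@ray(p,u,v); return e+d*(z-e[2])/d[2]
def cloud(p,obs=None):
    e,A=pose(p,obs); K=np.array(p['mtx']); h,w=p['range_z'].shape
    U,V=np.meshgrid(np.arange(w),np.arange(h)); s=np.stack([(U-K[0,2])/K[0,0],(V-K[1,2])/K[1,1]],-1); d=s.copy()
    for _ in range(10): d=s/(1+p['k1']*(d**2).sum(-1,keepdims=True))
    P=np.concatenate([d,np.ones((h,w,1))],-1)*p['range_z'][...,None]
    return P@A.T+e
def save(n,img): cv2.imwrite('pics/'+n+'.png',img[...,::-1])
def proj(p,X,obs=None):
    e,A=pose(p,obs); c=A.T@(np.array(X)-e); d=c[:2]/c[2]; d=d*(1+p['k1']*(d@d)); K=np.array(p['mtx'])
    return K[0,0]*d[0]+K[0,2],K[1,1]*d[1]+K[1,2]
E
python3 - <<'E'
from h import *
o=ctrl.get_obs();print(o)
for n in ['scene','top']:
    p=ctrl.get_image(n); save(n+'0',p['img']); pickle.dump(p,open(n+'0.pkl','wb'))
    print(n,{k:v for k,v in p.items() if k not in('img','range_z')})
    for t in ['lug','hole','jig','slot_center']:
        try: print(t,[(x['uv'],x['confidence']) for x in ctrl.spot_point(p,t)])
        except Exception as e: print(t,e)
E
```

```text
pics
{'t': 0.0, 'q': array([ 1.21597817e+00,  5.33525562e-02,  1.61428964e+00, -1.35738385e-06,
        1.47601246e+00, -1.19018084e-01]), 'dq': array([-3.05377400e-05,  1.03883510e-03, -1.55496550e-04,  1.07483228e-03,
        9.16154485e-04,  1.65334498e-03]), 'effort': array([-1.38356147e-03, -3.93674541e+01, -3.70179033e+01, -2.47154003e-04,
        7.18211144e-03, -7.68696850e-06]), 'tool_pos': array([0.14578928, 0.6070684 , 0.20736835]), 'tool_rot': array([-0.36947921, -3.11930236,  0.00314852]), 'contact_force': array([ 0.54748736,  0.21329055, -0.1506327 ]), 'wrist_torque': array([-0.03919293, -0.0011625 ,  0.01343636]), 'opening': 0.08520184657039404}
scene {'mtx': array([[475.09292379,   0.        , 278.02194663],
       [  0.        , 475.09292379, 209.37957004],
       [  0.        ,   0.        ,   1.        ]]), 'k1': -0.07943126270694438, 'eye': array([ 1.21414426, -0.62074687,  0.62818665]), 'attitude': array([-1.98227525, -0.90100201,  0.47600514]), 'shot': 1}
lug [([233.9, 255.1], 0.94), ([243.3, 180.0], 0.9), ([127.6, 277.2], 0.64), ([320.7, 149.3], 0.56)]
hole [([269.4, 190.9], 0.79), ([147.0, 269.9], 0.78), ([319.1, 172.6], 0.67), ([253.9, 251.7], 0.56)]
jig [([347.2, 200.9], 0.76)]
slot_center [([357.5, 191.7], 0.71)]
top {'mtx': array([[448.99606449,   0.        , 281.04584918],
       [  0.        , 448.99606449, 210.90265582],
       [  0.        ,   0.        ,   1.        ]]), 'k1': -0.06596462873670435, 'eye': array([ 0.35174252, -0.03153614,  1.09327146]), 'attitude': array([-2.09260312,  2.13342261, -0.18049143]), 'shot': 2}
lug [([143.5, 296.0], 0.83), ([266.8, 298.7], 0.8), ([431.1, 235.0], 0.79), ([345.0, 205.9], 0.76)]
hole [([243.8, 278.5], 0.84), ([407.4, 240.5], 0.84), ([327.0, 201.5], 0.83), ([165.7, 282.4], 0.83)]
jig [([195.8, 210.4], 0.61)]
slot_center [([183.5, 208.7], 0.78)]
```

View pics/scene0.png

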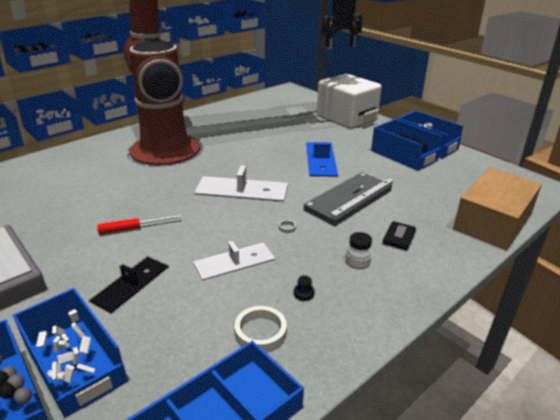

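View pics/top0.png

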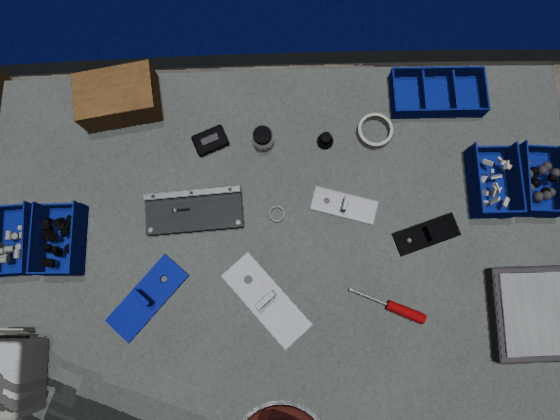

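Run:
```python
from h import *
p=pickle.load(open('top0.pkl','rb'))
def crop(n,x,y,w,h,s): save(n,cv2.resize(p['img'][y:y+h,x:x+w],None,fx=s,fy=s,interpolation=cv2.INTER_CUBIC))
crop('c1',210,170,200,150,4); crop('c2',130,170,130,90,6)
C=cloud(p)
for n,u,v in [('lug',345,205.9),('hole',327,201.5),('biglug',266.8,298.7),('bighole',243.8,278.5),('jig',195.8,210.4),('slot',183.5,208.7)]:
    print(n,C[int(round(v)),int(round(u))].round(4))
# plate masks
for z0,nm in[(.005,'small')]:
    for name,(x,y,w,h) in dict(small=(305,180,80,50),big=(215,245,105,110)).items():
        g=p['img'][y:y+h,x:x+w].astype(int); m=(g.min(-1)>165)
        n,l,st,_=cv2.connectedComponentsWithStats(m.astype(np.uint8)); i=1+st[1:,4].argmax()
        vv,uu=np.where(l==i); P=np.array([onz(p,u+x,v+y,.005)[:2] for u,v in zip(uu,vv)],np.float32)
        print(name,cv2.minAreaRect(P))
```

```text
lug [ 0.5625 -0.1656  0.042 ]
hole [ 0.5812 -0.1264  0.0034]
biglug [0.3478 0.0222 0.0585]
bighole [0.3983 0.0799 0.0048]
jig [0.565  0.1962 0.0187]
slot [0.568  0.2259 0.0194]
small ((0.5625214576721191, -0.20502249896526337), (0.07916134595870972, 0.0558706596493721), 74.32244110107422)
big ((0.3460373878479004, 0.02795872837305069), (0.23017480969429016, 0.08457660675048828), 40.9226188659668)
```

View pics/c1.png

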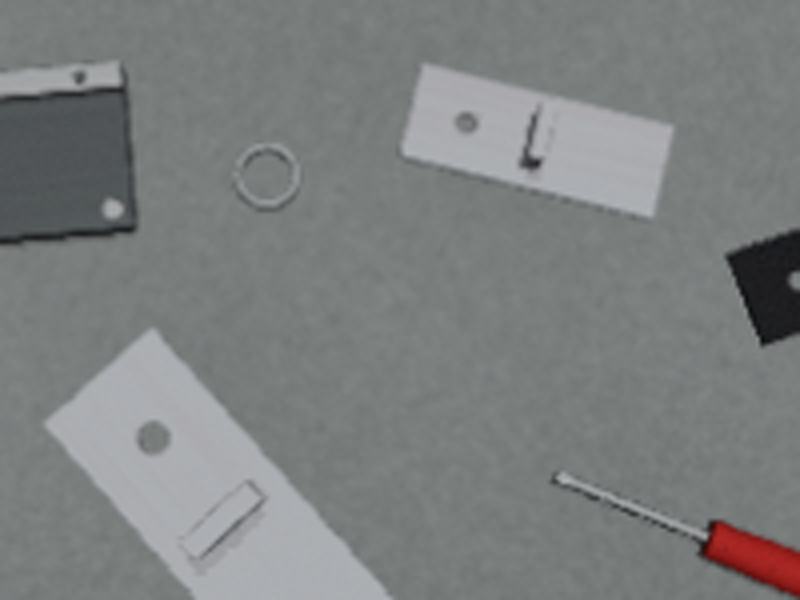

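View pics/c2.png

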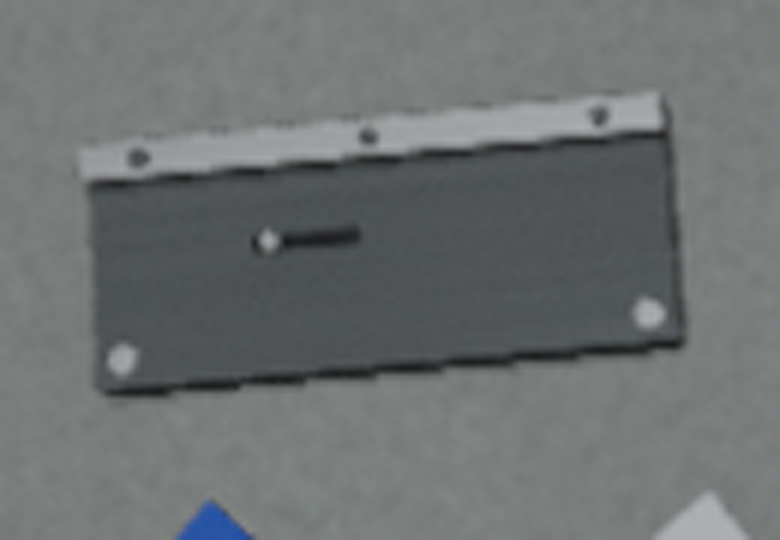

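Run:
```python
from h import *
p=pickle.load(open('top0.pkl','rb'))
def cc(pts,x,y,s,z): return np.array([onz(p,(a+.5)/s-.5+x,(b+.5)/s-.5+y,z) for a,b in pts])
B=cc([(423,64),(673,126),(655,217),(401,155)],210,170,4,.005)
print(B.round(4),'ctr',B.mean(0)); 
for i in range(4): print(np.linalg.norm(B[i]-B[(i+1)%4]))
print('hole',cc([(466,123)],210,170,4,.005))
y=B[0]+B[3]-B[1]-B[2]; print('bracket y ang from world y (ccw deg)',np.degrees(np.arctan2(-y[0],y[1])))
J=cc([(80,147),(660,92)],130,170,6,.034);J2=cc([(100,392),(682,345)],130,170,6,.02)
print(J,J2,np.linalg.norm(J[0]-J[1]),np.linalg.norm(J2[0]-J2[1]))
for y in (J[0]-J[1],J2[0]-J2[1]): print('jig ang',np.degrees(np.arctan2(-y[0],y[1])))
print('jig ctr',(J.mean(0)+J2.mean(0))/2)
print('pin',cc([(268,240)],130,170,6,.027))
# tool angle
o=ctrl.get_obs(); M=R.from_rotvec(o['tool_rot']).as_matrix(); print(M.round(3))
print('tool y ang',np.degrees(np.arctan2(-M[0,1],M[1,1])))
T=M.T
for X in ([.53,.15,.30],[.54,-.15,.25]): print((T@(np.array(X)-o['tool_pos'])).round(3))
w=ctrl.get_image('wrist');print(w['mount'],w['mtx'])
```

```text
[[ 0.6232 -0.0989  0.005 ]
 [ 0.5804 -0.2523  0.005 ]
 [ 0.5237 -0.2379  0.005 ]
 [ 0.5658 -0.0835  0.005 ]] ctr [ 0.57328919 -0.16814944  0.005     ]
0.1592636316888529
0.05850973576356833
0.16009487896477428
0.05952295214773155
hole [[ 0.58507603 -0.12427705  0.005     ]]
bracket y ang from world y (ccw deg) -15.406859094393356
[[0.6045758  0.32529675 0.034     ]
 [0.62196674 0.08719605 0.034     ]] [[0.50540314 0.31751991 0.02      ]
 [0.52007284 0.07982412 0.02      ]] 0.23873497931087675 0.23814803762565365
jig ang 4.177480292245827
jig ang 3.5316031202065807
jig ctr [0.56300463 0.20245921 0.027     ]
pin [[0.56554306 0.24811416 0.027     ]]
[[-0.972  0.234 -0.   ]
 [ 0.234  0.972 -0.   ]
 [ 0.    -0.    -1.   ]]
tool y ang -13.510088682530512
[-0.48  -0.355 -0.091]
[-0.56  -0.645 -0.041]
[[-1.26107681e-05 -9.52791432e-01 -3.03625569e-01  7.74055069e-02]
 [ 9.99999961e-01 -9.69067538e-05  2.62564043e-04  8.41368423e-05]
 [-2.79592139e-04 -3.03625554e-01  9.52791396e-01 -1.66020040e-01]
 [ 0.00000000e+00  0.00000000e+00  0.00000000e+00  1.00000000e+00]] [[303.22173106   0.         277.58523787]
 [  0.         303.22173106 209.35085795]
 [  0.           0.           1.        ]]
```

Candidates in the top picture are blue (143,296), large white 230×85 mm (267,299), small white 160×60 mm (345,206) and black (431,235). The job's bracket is the small white one. It isn't black or blue, it is the smaller of the two white ones, and its size matches; crop c1 confirms this. Next I look at the jig with the wrist camera on the way.

Call:
apply_moves([
  [-0.052, -0.03, 0, 0, 1],
  [-0.052, -0.03, 0, 0, 1],
  [-0.052, -0.03, 0, 0, 1],
  [-0.052, -0.03, 0, 0, 1],
  [-0.052, -0.03, 0, 0, 1],
  [-0.052, -0.03, 0, 0, 1],
  [-0.052, -0.03, 0.01, 0, 1],
  [-0.052, -0.03, 0.02, 0, 1],
], grip_force=40)

```text
t: 1.55
tool_pos: [0.5028, 0.274, 0.1831]
tool_rot: [0.355, 3.113, 0.011]
contact_force: [0.1, 0.6, -0.4]
opening: 0.0855
```

Call:
apply_moves([
  [-0.025, -0.015, 0.015, 0, 1],
  [-0.025, -0.015, 0.015, 0, 1],
  [-0.018, -0.009, 0.013, 0, 1],
  [0, 0, 0, 0, 1],
  [0, 0, 0, 0, 1],
  [0, 0, 0, 0, 1],
  [0, 0, 0, 0, 1],
  [0, 0, 0, 0, 1],
])

```text
t: 2.55
tool_pos: [0.5636, 0.2183, 0.1398]
tool_rot: [0.359, 3.112, 0.013]
contact_force: [-0.1, 0.3, -0.6]
opening: 0.0855
```

Run:
```python
from h import *
o=ctrl.get_obs();w=ctrl.get_image('wrist'); pickle.dump((o,w),open('w1.pkl','wb')); save('w1',w['img']); print(o['t'],o['tool_pos'],o['contact_force'])
```

```text
2.55 [0.56360932 0.21825016 0.13976832] [-0.0841527   0.29984462 -0.55218029]
```

View pics/w1.png

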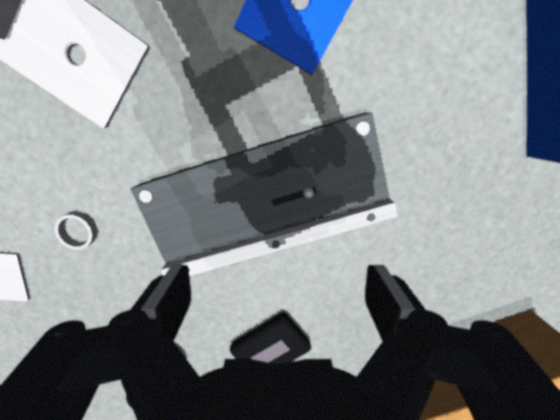

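Run:
```python
from h import *
o,w=pickle.load(open('w1.pkl','rb'))
g=cv2.resize(w['img'][105:285,125:405],None,fx=2.85,fy=2.85,interpolation=cv2.INTER_CUBIC); g=np.clip(g.astype(float)*1.4,0,255).astype(np.uint8); save('w1c',g)
g=cv2.resize(w['img'][175:215,260:330],None,fx=10,fy=10,interpolation=cv2.INTER_CUBIC); g=np.clip(g.astype(float)*1.8,0,255).astype(np.uint8); save('w1d',g)
```

```text
(no output)
```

View pics/w1c.png

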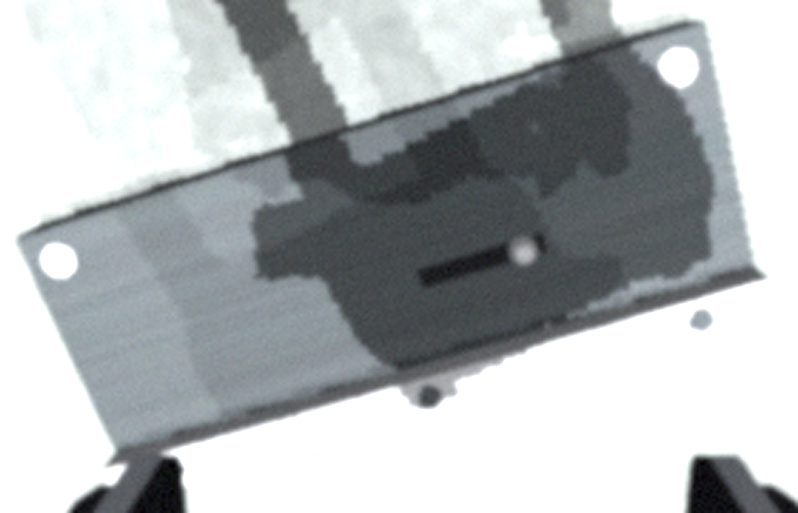

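View pics/w1d.png

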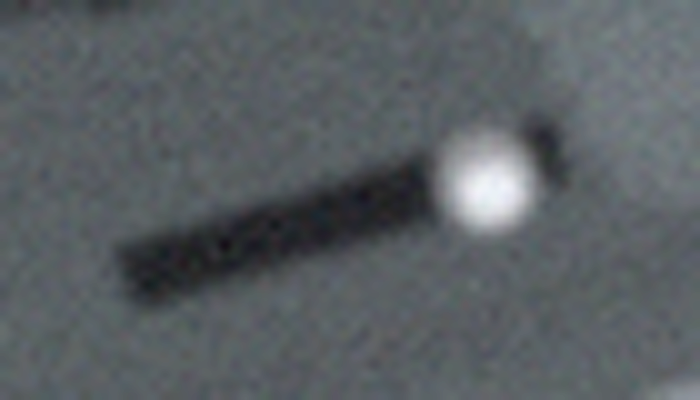

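Run:
```python
from h import *
o,w=pickle.load(open('w1.pkl','rb'))
def P(c,r,z,s=2.85,x=125,y=105): return onz(w,(c+.5)/s-.5+x,(r+.5)/s-.5+y,z,o)
a=P(20,238,.02);b=P(700,22,.02); fb0=P(118,452,.02);fb1=P(750,266,.02);ft0=P(110,465,.034);ft1=P(765,276,.034)
for n,v in dict(a=a,b=b,fb0=fb0,fb1=fb1,ft0=ft0,ft1=ft1).items(): print(n,v.round(4))
ang=lambda p,q: np.degrees(np.arctan2(-(q-p)[0],(q-p)[1]))
print('angles',ang(a,b),ang(fb0,fb1),ang(ft0,ft1),'len',np.linalg.norm(a-b))
pt=P(488,185,.027,10,260,175);pb=P(485,180,.0245,10,260,175);print('pin',pt,pb)
s0=P(130,272,.02,10,260,175);s1=P(552,150,.02,10,260,175);print('slot',s0,s1,np.linalg.norm(s0-s1),(s0+s1)/2,ang(s0,s1))
C=cloud(w,o)
# depth checks: bed height, fence line
for c,r in [(150,300),(600,200),(300,420),(600,330)]: print(C[int(r/2.85+105),int(c/2.85+125)].round(4))
for p,q in((fb0,fb1),(ft0,ft1)):
    d=(q-p)[:2];d/=np.linalg.norm(d);n=np.array([d[1],-d[0]]); print('pin->face dist',(p[:2]-pt[:2])@n,'a->face',(p[:2]-a[:2])@n, 'slot',(p[:2]-((s0+s1)/2)[:2])@n)
d=(b-a)[:2]/np.linalg.norm((b-a)[:2]); print('pin along y from a',(pt-a)[:2]@d,'slotc',((s0+s1)/2-a)[:2]@d)
```

```text
a [0.5244 0.0833 0.02  ]
b [0.5077 0.3188 0.02  ]
fb0 [0.6092 0.0883 0.02  ]
fb1 [0.5918 0.3246 0.02  ]
ft0 [0.6074 0.0909 0.034 ]
ft1 [0.5912 0.3247 0.034 ]
angles 4.047612600279643 4.207888326428515 3.9564535181342952 len 0.2361084347335835
pin [0.56680246 0.24879513 0.027     ] [0.56697055 0.24873912 0.0245    ]
slot [0.56937706 0.21316796 0.02      ] [0.56680449 0.25590089 0.02      ] 0.0428102947801213 [0.56809077 0.23453443 0.02      ] 3.4451123443027054
[0.5555 0.1196 0.0214]
[0.5572 0.2776 0.02  ]
[0.6057 0.1615 0.0345]
[0.5966 0.268  0.0345]
pin->face dist 0.03051707876080047 a->face 0.08498213938489761 slot 0.03027862736799492
pin->face dist 0.02962462408351387 a->face 0.0833783914199637 slot 0.02932334790154994
pin along y from a 0.16211890032439769 slotc 0.14780283724861656
```

Call:
apply_moves([
  [-0.0125, -0.053, 0, 0.033, 1],
  [-0.0125, -0.053, 0, 0, 1],
  [-0.0125, -0.053, 0, 0, 1],
  [-0.0125, -0.053, 0, 0, 1],
  [-0.0125, -0.053, 0, 0, 1],
  [-0.0125, -0.053, 0, 0, 1],
  [-0.0125, -0.053, 0, 0, 1],
  [0, 0, 0, 0, 1],
])

```text
t: 3.6
tool_pos: [0.5549, -0.1727, 0.1395]
tool_rot: [0.404, 3.1, 0.014]
contact_force: [0.3, 0.8, 0.2]
opening: 0.0858
```

Run:
```python
from h import *
o=ctrl.get_obs();w=ctrl.get_image('wrist'); pickle.dump((o,w),open('w2.pkl','wb')); save('w2',w['img']); print(o['t'],o['tool_pos'],o['tool_rot'],o['contact_force'],abs(o['dq']).max())
for t in('lug','hole'): print(t,[(x['uv'],x['confidence']) for x in ctrl.spot_point(w,t)])
```

```text
3.6 [ 0.55493653 -0.17265961  0.13953966] [0.40416969 3.09986561 0.01352913] [0.34647832 0.77931277 0.22624661] 0.03572696001124474
lug [([71.0, 190.8], 0.69), ([285.0, 212.9], 0.62)]
hole [([331.4, 205.8], 0.84), ([112.7, 161.2], 0.6)]
```

View pics/w2.png

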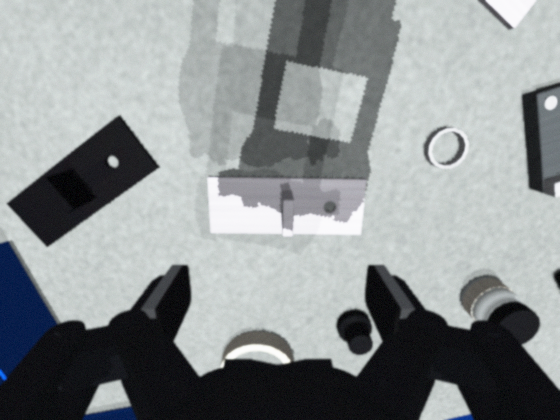

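Run:
```python
from h import *
o,w=pickle.load(open('w2.pkl','rb'))
g=cv2.resize(w['img'][165:245,200:375],None,fx=4.5,fy=4.5,interpolation=cv2.INTER_CUBIC); save('w2c',g)
```

```text
(no output)
```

View pics/w2c.png

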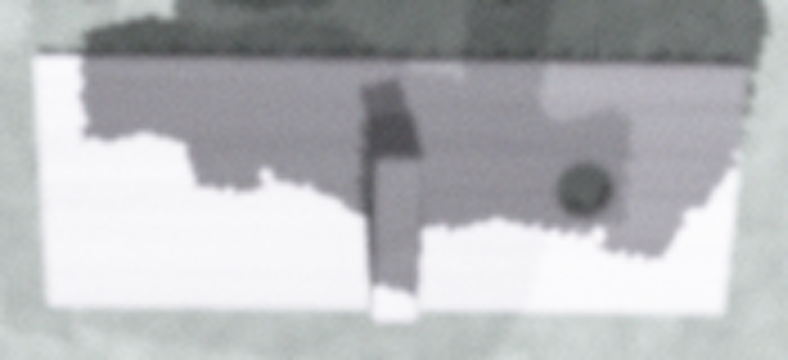

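Run:
```python
from h import *
o,w=pickle.load(open('w2.pkl','rb'))
P=lambda c,r,z:onz(w,(c+.5)/4.5-.5+200,(r+.5)/4.5-.5+165,z,o)
B=np.array([P(c,r,.005) for c,r in[(33,55),(748,62),(725,314),(47,307)]]);L=np.array([P(c,r,.041) for c,r in[(374,157),(420,157),(415,320),(372,320)]])
print(B.round(4),B.mean(0),[np.linalg.norm(B[i]-B[i-3]).round(4) for i in range(4)]); print(L.round(4),L.mean(0),[np.linalg.norm(L[i]-L[i-3]).round(4) for i in range(4)])
y=B[1]+B[2]-B[0]-B[3];print('ang',np.degrees(np.arctan2(-y[0],y[1])));y=y/np.linalg.norm(y)
h=P(585,188,.005);print('hole',h,'lug from hole',h-.045*y)
M=R.from_rotvec(o['tool_rot']).as_matrix();print('tool y ang',np.degrees(np.arctan2(-M[0,1],M[1,1])),M.round(3))
for X in (L.mean(0),B.mean(0)): print(M.T@(np.r_[X[:2],.011]-o['tool_pos']))
```

```text
[[ 0.5233 -0.2361  0.005 ]
 [ 0.5663 -0.0815  0.005 ]
 [ 0.6258 -0.0971  0.005 ]
 [ 0.5819 -0.2528  0.005 ]] [ 0.5743274  -0.16685505  0.005     ] [np.float64(0.1605), np.float64(0.0615), np.float64(0.1618), np.float64(0.0609)]
[[ 0.5554 -0.1667  0.041 ]
 [ 0.5578 -0.1578  0.041 ]
 [ 0.5922 -0.1674  0.041 ]
 [ 0.5898 -0.1761  0.041 ]] [ 0.57382059 -0.16697737  0.041     ] [np.float64(0.0093), np.float64(0.0357), np.float64(0.009), np.float64(0.0357)]
ang -15.659663317147944
hole [ 0.58598291 -0.12319376  0.005     ] lug from hole [ 0.5738364  -0.16652345  0.005     ]
tool y ang -14.852669984330822 [[-0.966  0.256  0.016]
 [ 0.256  0.967  0.007]
 [-0.014  0.011 -1.   ]]
[-0.01496664  0.00897236  0.12886751]
[-0.01542508  0.00922049  0.12887665]
```

Call:
apply_moves([
  [-0.0075, 0.0045, 0.03, 0.014, 1],
  [-0.0075, 0.0045, 0.03, 0, 1],
  [0, 0, 0.025, 0, 1],
  [0, 0, 0.015, 0, 1],
  [0, 0, 0.01, 0, 1],
  [0, 0, 0, 0, 1],
  [0, 0, 0, 0, 1],
  [0, 0, 0, 0, 1],
])

```text
t: 4.75
tool_pos: [0.578, -0.1554, 0.0305]
tool_rot: [0.401, 3.094, 0.015]
contact_force: [0.3, 0.6, -0.3]
opening: 0.0855
```

```bash
cat >> h.py <<'E'
def rel(X,ang=None):
    o=ctrl.get_obs();M=R.from_rotvec(o['tool_rot']).as_matrix();a=np.degrees(np.arctan2(-M[0,1],M[1,1]))
    print('t',round(o['t'],2),'pos',o['tool_pos'].round(4),'ang',a.round(2),'zaxis',M[:,2].round(4),'F',o['contact_force'].round(2),'tq',o['wrist_torque'].round(2),'open',round(o['opening'],4))
    print('delta tool',(M.T@(np.array(X)-o['tool_pos'])).round(4),'turn', None if ang is None else np.radians(a-ang).round(4))
E
python3 -c "
from h import *
rel([.574,-.1668,.011],-15.66)"
```

```text
t 4.75 pos [ 0.578  -0.1554  0.0305] ang -14.75 zaxis [ 0.0226  0.0065 -0.9997] F [ 0.32  0.63 -0.33] tq [-0.02  0.    0.05] open 0.0855
delta tool [ 0.0014 -0.0123  0.0193] turn 0.0159
```

Call:
apply_moves([
  [0.0007, -0.006, 0, 0.016, 1],
  [0.0007, -0.006, 0.005, 0, 1],
  [0, 0, 0.005, 0, 1],
  [0, 0, 0, 0, 1],
  [0, 0, 0, 0, 1],
  [0, 0, 0, 0, 1],
  [0, 0, 0, 0, 1],
  [0, 0, 0, 0, 1],
])

```text
t: 5.75
tool_pos: [0.5741, -0.1681, 0.0208]
tool_rot: [0.428, 3.089, 0.014]
contact_force: [0.2, 0.5, 1.0]
opening: 0.0854
```

```bash
python3 -c "
from h import *
rel([.574,-.1668,.011],-15.66)"
```

```text
t 5.75 pos [ 0.5741 -0.1681  0.0208] ang -15.77 zaxis [ 0.0244  0.0057 -0.9997] F [0.2  0.45 0.97] tq [ 0.02 -0.02 -0.02] open 0.0854
delta tool [0.0007 0.0011 0.0098] turn -0.0019
```

Call:
apply_moves([
  [0.0005, 0.001, 0.005, 0, 1],
  [0, 0, 0.0045, 0, 1],
  [0, 0, 0, 0, 1],
  [0, 0, 0, 0, 0],
  [0, 0, 0, 0, -0.5],
  [0, 0, 0, 0, -1],
  [0, 0, 0, 0, -1],
  [0, 0, 0, 0, -1],
], grip_force=60)

```text
t: 6.75
tool_pos: [0.5743, -0.1669, 0.0109]
tool_rot: [0.428, 3.088, 0.014]
contact_force: [0.7, 0.5, -0.6]
opening: 0.0078
```

```bash
python3 -c "
from h import *
rel([.574,-.1668,.011],-15.66)"
```

```text
t 6.75 pos [ 0.5743 -0.1669  0.0109] ang -15.76 zaxis [ 0.0248  0.0055 -0.9997] F [ 0.72  0.52 -0.56] tq [ 0.03  0.03 -0.01] open 0.0078
delta tool [ 0.0003 -0.     -0.0001] turn -0.0018
```

Call:
apply_moves([
  [0, 0, 0, 0, -1],
  [0, 0, -0.01, 0, -1],
  [0, 0, -0.02, 0, -1],
  [0, 0, -0.03, 0, -1],
  [0, 0, -0.03, 0, -1],
  [0, 0, -0.01, 0, -1],
  [0, 0, 0, 0, -1],
  [0, 0, 0, 0, -1],
])

```text
t: 7.75
tool_pos: [0.5703, -0.167, 0.1157]
tool_rot: [0.428, 3.09, 0.014]
contact_force: [0.0, -0.1, -2.3]
opening: 0.0078
```

Run:
```python
from h import *
rel([.56,.1,.12],4)
o=ctrl.get_obs();w=ctrl.get_image('wrist'); pickle.dump((o,w),open('w3.pkl','wb')); save('w3',w['img'])
```

```text
t 7.75 pos [ 0.5703 -0.167   0.1157] ang -15.77 zaxis [ 0.023   0.0062 -0.9997] F [ 0.   -0.12 -2.27] tq [-0.02 -0.02  0.03] open 0.0078
delta tool [ 0.0825  0.2541 -0.0029] turn -0.345
```

View pics/w3.png

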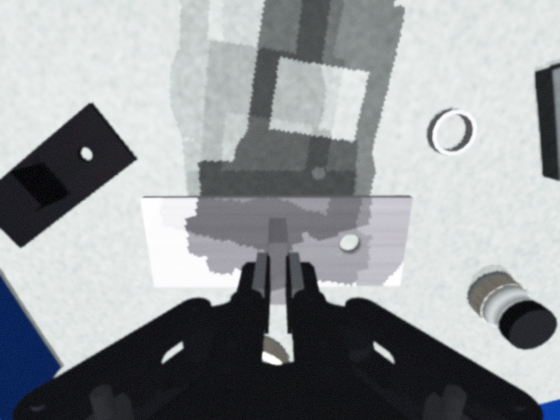

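Call:
apply_moves([
  [0.0136, 0.048, 0, -0.06, -1],
  [0.0107, 0.049, 0, -0.06, -1],
  [0.0077, 0.0495, 0, -0.06, -1],
  [0.0047, 0.05, 0, -0.06, -1],
  [0.0017, 0.05, 0, -0.06, -1],
  [-0.001, 0.05, 0, -0.04, -1],
  [0, 0.03, 0, 0, -1],
  [0, 0, 0, 0, -1],
])

```text
t: 8.8
tool_pos: [0.5606, 0.1729, 0.106]
tool_rot: [-0.115, 3.134, 0.01]
contact_force: [-0.2, -0.3, -2.6]
opening: 0.0078
```

Run:
```python
from h import *
rel([.569,.19,.075],4)
o=ctrl.get_obs();w=ctrl.get_image('wrist'); pickle.dump((o,w),open('w4.pkl','wb')); save('w4',w['img'])
```

```text
t 8.8 pos [0.5606 0.1729 0.106 ] ang 4.21 zaxis [ 0.0052  0.0068 -1.    ] F [-0.24 -0.29 -2.6 ] tq [-0.07 -0.03  0.02] open 0.0078
delta tool [-0.0095  0.0162  0.0311] turn 0.0037
```

View pics/w4.png

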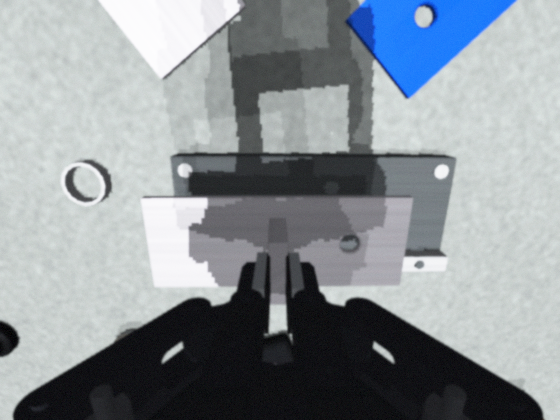

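Run:
```python
from h import *
o,w=pickle.load(open('w4.pkl','rb'))
T=np.array(w['mount'])
def tl(u,v,z):
    d=T[:3,:3]@ray(w,u,v); return T[:3,3]+d*(z-T[2,3])/d[2]
for u,v in[(142,197),(412,196),(402,285),(153,287),(349.5,242.5)]: print(tl(u,v,.006).round(4))
```

```text
[ 0.0302 -0.0802  0.006 ]
[0.0308 0.0795 0.006 ]
[-0.0293  0.0813  0.006 ]
[-0.0308 -0.0815  0.006 ]
[0.001  0.0445 0.006 ]
```

Call:
apply_moves([
  [-0.005, 0.008, 0.01, 0, -1],
  [-0.0045, 0.008, 0.012, 0, -1],
  [0, 0, 0.012, 0, -1],
  [0, 0, 0.008, 0, -1],
  [0, 0, 0, 0, -1],
  [0, 0, 0, 0, -1],
  [0, 0, 0, 0, -1],
  [0, 0, 0, 0, -1],
])

```text
t: 9.85
tool_pos: [0.5696, 0.1862, 0.0594]
tool_rot: [-0.106, 3.137, 0.008]
contact_force: [0.0, 0.4, -3.1]
opening: 0.0078
```

Run:
```python
from h import *
rel([.569,.19,.038],4)
```

```text
t 9.85 pos [0.5696 0.1862 0.0594] ang 3.87 zaxis [ 0.0025  0.005  -1.    ] F [ 0.    0.44 -3.14] tq [-0.01 -0.    0.05] open 0.0078
delta tool [0.0004 0.0038 0.0214] turn -0.0022
```

Call:
apply_moves([
  [0, 0.0035, 0.006, -0.002, -1],
  [0, 0, 0.006, 0, -1],
  [0, 0, 0.004, 0, -1],
  [0, 0, 0.001, 0, -1],
  [0, 0, 0, 0, -1],
  [0, 0, 0, 0, -1],
  [0, 0, 0, 0, -1],
  [0, 0, 0, 0, -1],
])

```text
t: 10.85
tool_pos: [0.5697, 0.1902, 0.0417]
tool_rot: [-0.11, 3.136, 0.008]
contact_force: [0.6, -0.7, -1.9]
opening: 0.0077
```

Run:
```python
from h import *
rel([.569,.19,.038],4)
o=ctrl.get_obs();w=ctrl.get_image('wrist'); pickle.dump((o,w),open('w5.pkl','wb')); save('w5',cv2.resize(w['img'][140:300,130:470],None,fx=2.3,fy=2.3,interpolation=cv2.INTER_CUBIC))
```

```text
t 10.85 pos [0.5697 0.1902 0.0417] ang 4.0 zaxis [ 0.0035  0.0052 -1.    ] F [ 0.57 -0.66 -1.89] tq [ 0.02 -0.02  0.04] open 0.0077
delta tool [ 0.0007 -0.0001  0.0037] turn 0.0001
```

View pics/w5.png

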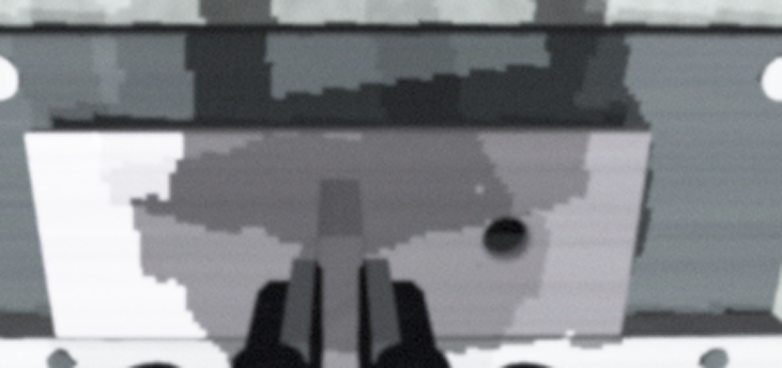

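Call:
apply_moves([
  [0.001, 0, 0.001, 0, -1],
  [0, 0, 0.001, 0, -1],
  [0, 0, 0.001, 0, -1],
  [0, 0, 0, 0, -1],
  [0, 0, 0, 0, -1],
  [0, 0, 0, 0, -1],
  [0, 0, 0, 0, -1],
  [0, 0, 0, 0, -1],
])

```text
t: 11.9
tool_pos: [0.5687, 0.1901, 0.0386]
tool_rot: [-0.11, 3.136, 0.008]
contact_force: [0.8, 0.4, -1.7]
opening: 0.0075
```

Run:
```python
from h import *
rel([.569,.19,.038],4)
```

```text
t 11.9 pos [0.5687 0.1901 0.0386] ang 4.01 zaxis [ 0.0036  0.0053 -1.    ] F [ 0.83  0.42 -1.75] tq [-0.02  0.03 -0.02] open 0.0075
delta tool [-0.0003 -0.0001  0.0006] turn 0.0001
```

Call:
apply_moves([
  [0, 0, 0.0005, 0, -1],
  [0, 0, 0, 0, -1],
  [0, 0, 0.0005, 0, -1],
  [0, 0, 0, 0, -1],
  [0, 0, 0.0005, 0, -1],
  [0, 0, 0, 0, -1],
  [0, 0, 0, 0, -1],
  [0, 0, 0, 0, -1],
])

```text
t: 12.9
tool_pos: [0.5691, 0.1901, 0.0377]
tool_rot: [-0.11, 3.135, 0.008]
contact_force: [0.2, -0.9, -1.5]
opening: 0.0078
```

Run:
```python
from h import *
rel([.569,.19,.038],4)
```

```text
t 12.9 pos [0.5691 0.1901 0.0377] ang 4.01 zaxis [ 0.0043  0.0053 -1.    ] F [ 0.24 -0.93 -1.5 ] tq [-0.02  0.07  0.03] open 0.0078
delta tool [ 0.0001 -0.0001 -0.0003] turn 0.0001
```

Call:
apply_moves([
  [0, 0, 0.0005, 0, -1],
  [0, 0, 0, 0, -1],
  [0, 0, 0.0005, 0, -1],
  [0, 0, 0, 0, -1],
  [0, 0, 0, 0, -1],
  [0, 0, 0, 0, -1],
  [0, 0, 0, 0, -1],
  [0, 0, 0, 0, -1],
])

```text
t: 13.9
tool_pos: [0.5694, 0.19, 0.0372]
tool_rot: [-0.11, 3.135, 0.008]
contact_force: [-0.5, -0.6, -0.7]
opening: 0.0078
```

Run:
```python
from h import *
rel([.569,.19,.038],4)
```

```text
t 13.9 pos [0.5694 0.19   0.0372] ang 4.01 zaxis [ 0.0047  0.0051 -1.    ] F [-0.49 -0.62 -0.67] tq [-0.04  0.09 -0.01] open 0.0078
delta tool [ 0.0004  0.     -0.0008] turn 0.0002
```

Call:
apply_moves([
  [0, 0, 0.0007, 0, -1],
  [0, 0, 0.0007, 0, -1],
  [0, 0, 0.0007, 0, -1],
  [0, 0, 0, 0, -1],
  [0, 0, 0, 0, -1],
  [0, 0, 0, 0, -1],
  [0, 0, 0, 0, -1],
  [0, 0, 0, 0, -1],
])

```text
t: 14.9
tool_pos: [0.5699, 0.1897, 0.0362]
tool_rot: [-0.11, 3.134, 0.007]
contact_force: [-1.4, -1.0, 2.0]
opening: 0.0079
```

Run:
```python
from h import *
rel([.569,.19,.038],4)
p=ctrl.get_image('scene'); save('s6',cv2.resize(p['img'][140:240,290:420],None,fx=6,fy=6,interpolation=cv2.INTER_CUBIC))
rel([.569,.19,.038],4)
o=ctrl.get_obs();w=ctrl.get_image('wrist'); save('w6',cv2.resize(w['img'][140:300,130:470],None,fx=2.3,fy=2.3,interpolation=cv2.INTER_CUBIC))
rel([.569,.19,.038],4)
```

```text
t 14.9 pos [0.5699 0.1897 0.0362] ang 4.03 zaxis [ 0.0052  0.0044 -1.    ] F [-1.43 -1.02  2.03] tq [-0.1   0.29  0.09] open 0.0079
delta tool [ 0.0008  0.0004 -0.0018] turn 0.0005
t 14.95 pos [0.5699 0.1897 0.0362] ang 4.03 zaxis [ 0.0053  0.0044 -1.    ] F [-0.84 -1.87  1.97] tq [-0.08  0.36  0.14] open 0.008
delta tool [ 0.0008  0.0004 -0.0018] turn 0.0006
t 15.0 pos [0.5699 0.1897 0.0362] ang 4.03 zaxis [ 0.0053  0.0045 -1.    ] F [-2.01 -1.13  2.35] tq [-0.11  0.33  0.02] open 0.0078
delta tool [ 0.0008  0.0004 -0.0018] turn 0.0005
```

View pics/s6.png

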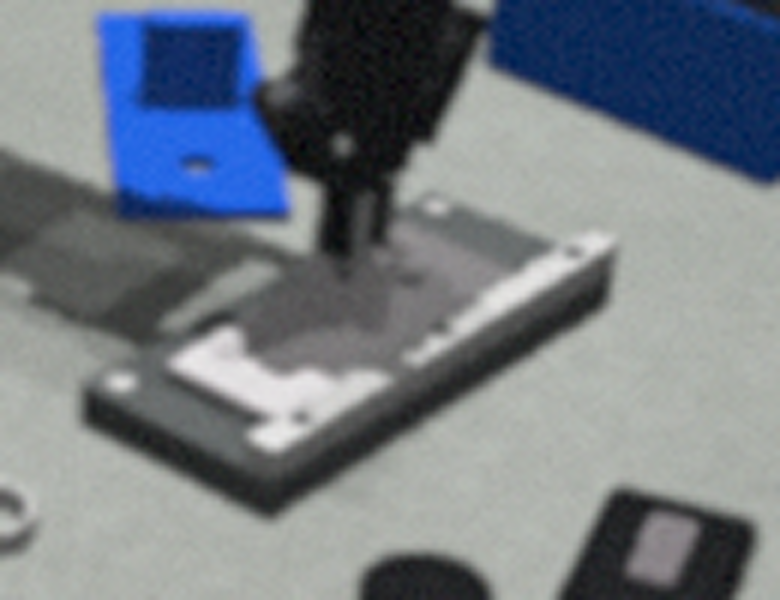

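View pics/w6.png

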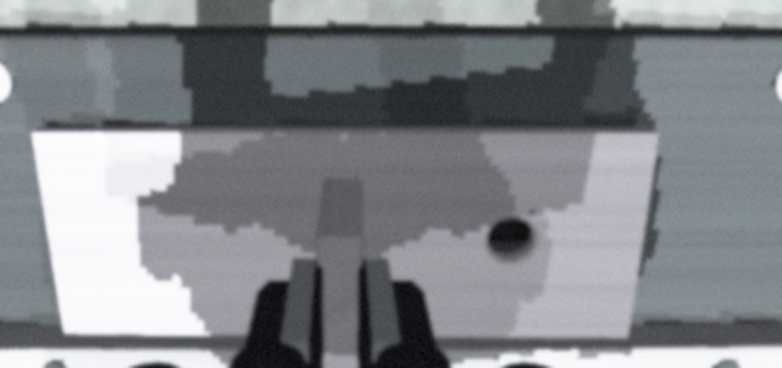

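Call:
apply_moves([
  [-0.0007, 0, 0, 0, -1],
  [-0.0007, 0, 0, 0, -1],
  [-0.0007, 0, 0, 0, -1],
  [0, 0, 0, 0, -1],
  [0, 0, 0, 0, -1],
  [0, 0, 0, 0, -1],
  [0, 0, 0, 0, -1],
  [0, 0, 0, 0, -1],
])

```text
t: 16.0
tool_pos: [0.5714, 0.1902, 0.036]
tool_rot: [-0.11, 3.136, 0.008]
contact_force: [-2.9, -1.8, 2.7]
opening: 0.0078
```

Run:
```python
from h import *
rel([.569,.19,.038],4)
w=ctrl.get_image('wrist'); save('w7',cv2.resize(w['img'][180:300,180:430],None,fx=3.2,fy=3.2,interpolation=cv2.INTER_CUBIC))
rel([.569,.19,.038],4)
```

```text
t 16.0 pos [0.5714 0.1902 0.036 ] ang 4.02 zaxis [ 0.0036  0.0051 -1.    ] F [-2.91 -1.76  2.66] tq [0.04 0.55 0.06] open 0.0078
delta tool [ 0.0024 -0.     -0.002 ] turn 0.0004
t 16.05 pos [0.5714 0.1902 0.036 ] ang 4.03 zaxis [ 0.0036  0.0051 -1.    ] F [-2.89 -2.02  2.37] tq [0.04 0.5  0.02] open 0.0077
delta tool [ 0.0024 -0.     -0.002 ] turn 0.0004
```

View pics/w7.png

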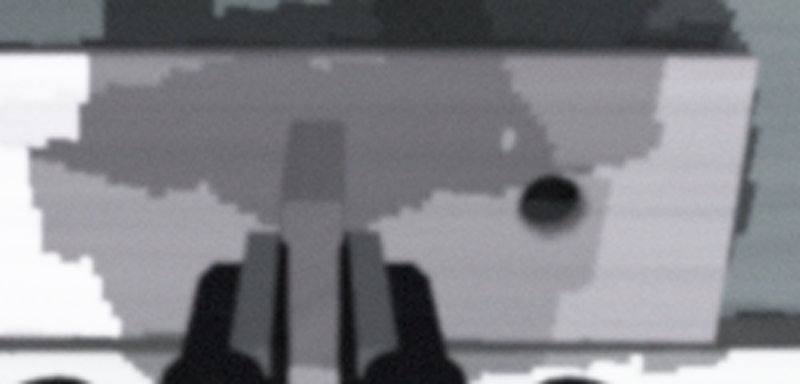

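Call:
apply_moves([
  [-0.0007, 0.001, 0, 0, -1],
  [-0.0005, 0.0015, 0, 0, -1],
  [-0.0003, 0.0015, 0, 0, -1],
  [-0.0003, 0.0015, 0, 0, -1],
  [-0.0003, 0.0015, 0, 0, -1],
  [-0.0003, 0.0015, 0, 0, -1],
  [0, 0, 0, 0, -1],
  [0, 0, 0, 0, -1],
])

```text
t: 17.05
tool_pos: [0.5719, 0.1915, 0.0364]
tool_rot: [0.108, -3.136, 0.016]
contact_force: [-2.6, -2.2, 3.4]
opening: 0.008
```

Run:
```python
from h import *
rel([.570,.2039,.038],4)
w=ctrl.get_image('wrist'); save('w8',cv2.resize(w['img'][180:300,180:430],None,fx=3.2,fy=3.2,interpolation=cv2.INTER_CUBIC))
rel([.570,.2039,.038],4)
```

```text
t 17.05 pos [0.5719 0.1915 0.0364] ang 3.95 zaxis [-0.0033 -0.0104 -0.9999] F [-2.55 -2.21  3.44] tq [-0.07  0.63  0.05] open 0.008
delta tool [ 0.001   0.0125 -0.0017] turn -0.0008
t 17.1 pos [0.5719 0.1915 0.0364] ang 3.96 zaxis [-0.0033 -0.0105 -0.9999] F [-2.97 -2.41  3.45] tq [-0.06  0.61 -0.01] open 0.0081
delta tool [ 0.001   0.0125 -0.0017] turn -0.0007
```

View pics/w8.png

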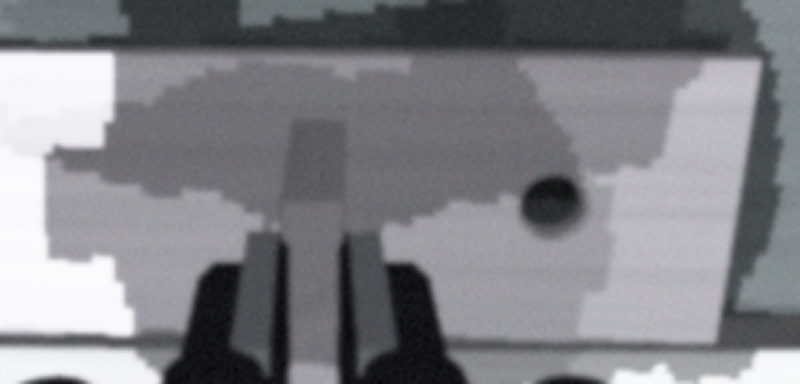

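Call:
apply_moves([
  [0, 0, -0.0015, 0, -1],
  [0, 0, 0, 0, -1],
  [0, 0, 0, 0, -1],
  [0, 0.003, 0, 0, -1],
  [0, 0.003, 0, 0, -1],
  [0, 0.002, 0, 0, -1],
  [0, 0, 0, 0, -1],
  [0, 0, 0, 0, -1],
])

```text
t: 18.1
tool_pos: [0.5712, 0.199, 0.0375]
tool_rot: [0.109, -3.136, 0.02]
contact_force: [-1.6, -3.3, 2.5]
opening: 0.0076
```

Run:
```python
from h import *
rel([.570,.2039,.038],4)
```

```text
t 18.1 pos [0.5712 0.199  0.0375] ang 3.98 zaxis [-0.0035 -0.0131 -0.9999] F [-1.57 -3.31  2.54] tq [-0.39  0.45  0.02] open 0.0076
delta tool [ 0.0009  0.005  -0.0005] turn -0.0003
```

Call:
apply_moves([
  [-0.0005, 0, -0.0007, 0, -1],
  [0, 0.0025, 0, 0, -1],
  [0, 0.0025, 0, 0, -1],
  [0, 0, 0, 0, -1],
  [0, 0, 0, 0, -1],
  [0, 0, 0, 0, -1],
  [0, 0, 0, 0, -1],
  [0, 0, 0, 0, -1],
])

```text
t: 19.1
tool_pos: [0.5706, 0.2058, 0.036]
tool_rot: [0.109, -3.135, 0.016]
contact_force: [-0.8, 0.4, -2.2]
opening: 0.0075
```

Run:
```python
from h import *
rel([.570,.2039,.038],4)
w=ctrl.get_image('wrist'); save('w9',cv2.resize(w['img'][180:300,180:430],None,fx=3.2,fy=3.2,interpolation=cv2.INTER_CUBIC))
rel([.570,.2039,.038],4)
```

```text
t 19.1 pos [0.5706 0.2058 0.036 ] ang 3.98 zaxis [-0.0042 -0.0104 -0.9999] F [-0.83  0.4  -2.15] tq [0.   0.11 0.01] open 0.0075
delta tool [ 0.0007 -0.0018 -0.002 ] turn -0.0004
t 19.15 pos [0.5705 0.2057 0.0359] ang 3.98 zaxis [-0.0043 -0.0104 -0.9999] F [-0.2   0.83 -2.38] tq [-0.04  0.13 -0.03] open 0.0079
delta tool [ 0.0007 -0.0018 -0.002 ] turn -0.0004
```

View pics/w9.png

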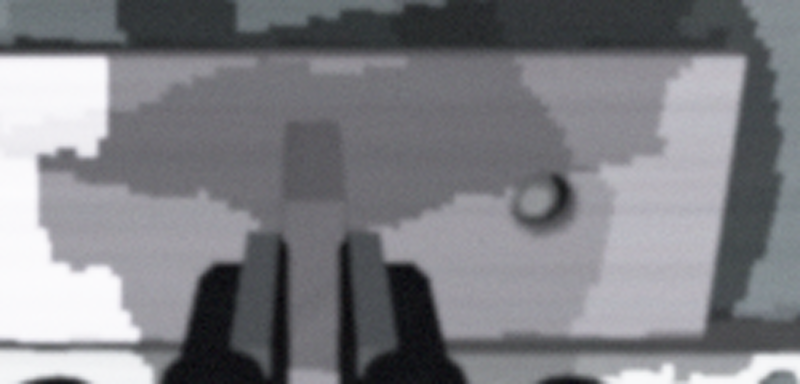

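Call:
apply_moves([
  [0, -0.001, 0, 0, -1],
  [0, 0, 0.001, 0, -1],
  [0, 0, 0.001, 0, -1],
  [0, 0, 0.001, 0, -1],
  [0, 0, 0, 0, -1],
  [0, 0, 0, 0, -1],
  [0, 0, 0, 0, -1],
  [0, 0, 0, 0, -1],
])

```text
t: 20.15
tool_pos: [0.5706, 0.2046, 0.0329]
tool_rot: [0.109, -3.135, 0.016]
contact_force: [-0.7, -0.2, -2.4]
opening: 0.0081
```

Run:
```python
from h import *
rel([.570,.2039,.031],4)
w=ctrl.get_image('wrist'); save('w10',cv2.resize(w['img'][180:300,180:430],None,fx=3.2,fy=3.2,interpolation=cv2.INTER_CUBIC))
rel([.570,.2039,.031],4)
```

```text
t 20.15 pos [0.5706 0.2046 0.0329] ang 3.97 zaxis [-0.0043 -0.0102 -0.9999] F [-0.67 -0.23 -2.37] tq [-0.02  0.16 -0.05] open 0.0081
delta tool [ 0.0007 -0.0007  0.0019] turn -0.0005
t 20.2 pos [0.5706 0.2047 0.0329] ang 3.97 zaxis [-0.0042 -0.0102 -0.9999] F [-0.81  0.26 -2.09] tq [ 0.08  0.21 -0.02] open 0.0077
delta tool [ 0.0007 -0.0007  0.0019] turn -0.0005
```

View pics/w10.png

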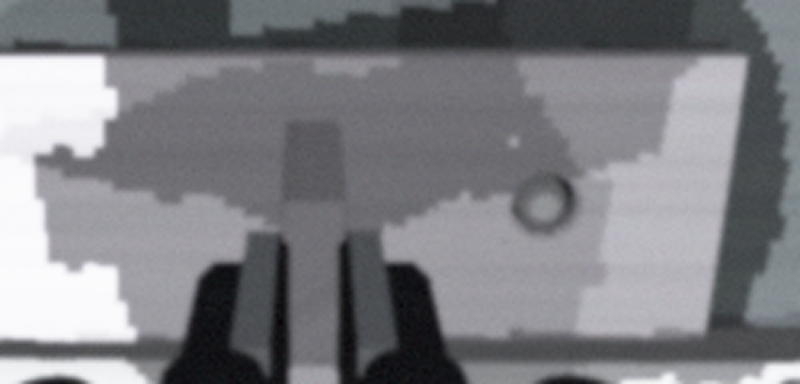

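Call:
apply_moves([
  [-0.0003, -0.0003, 0.0007, 0, -1],
  [0, 0, 0.0007, 0, -1],
  [0, 0, 0.0005, 0, -1],
  [0, 0, 0.0005, 0, -1],
  [0, 0, 0, 0, -1],
  [0, 0, 0, 0, -1],
  [0, 0, 0, 0, -1],
  [0, 0, 0, 0, -1],
])

```text
t: 21.2
tool_pos: [0.5706, 0.2041, 0.0317]
tool_rot: [0.108, -3.134, 0.017]
contact_force: [-2.8, -1.6, 1.9]
opening: 0.0077
```

Run:
```python
from h import *
rel([.570,.2039,.031],4)
w=ctrl.get_image('wrist')
rel([.570,.2039,.031],4)
```

```text
t 21.2 pos [0.5706 0.2041 0.0317] ang 3.97 zaxis [-0.0057 -0.0108 -0.9999] F [-2.79 -1.65  1.87] tq [-0.06  0.61 -0.01] open 0.0077
delta tool [ 0.0006 -0.0002  0.0007] turn -0.0006
t 21.25 pos [0.5706 0.2041 0.0317] ang 3.97 zaxis [-0.0057 -0.0108 -0.9999] F [-2.96 -0.8   2.5 ] tq [-0.13  0.62  0.01] open 0.0078
delta tool [ 0.0006 -0.0002  0.0007] turn -0.0005
```

Call:
apply_moves([
  [0, 0, 0.0005, 0, -1],
  [0, 0, 0, 0, -0.7],
  [0, 0, 0, 0, -0.5],
  [0, 0, 0, 0, -0.3],
  [0, 0, 0, 0, 0],
  [0, 0, 0, 0, 0],
  [0, 0, 0, 0, 0],
  [0, 0, 0, 0, 0],
])

```text
t: 22.25
tool_pos: [0.5732, 0.2048, 0.0321]
tool_rot: [-0.109, 3.139, -0.015]
contact_force: [-0.4, 0.0, -0.4]
opening: 0.0431
```

Run:
```python
from h import *
rel([.570,.2039,.031],4)
w=ctrl.get_image('wrist'); save('w11',cv2.resize(w['img'][180:300,150:430],None,fx=2.8,fy=2.8,interpolation=cv2.INTER_CUBIC))
```

```text
t 22.25 pos [0.5732 0.2048 0.0321] ang 3.97 zaxis [ 5.0e-04 -9.3e-03 -1.0e+00] F [-0.36  0.03 -0.4 ] tq [ 0.06  0.02 -0.02] open 0.0431
delta tool [ 0.0032 -0.0007  0.0011] turn -0.0004
```

View pics/w11.png

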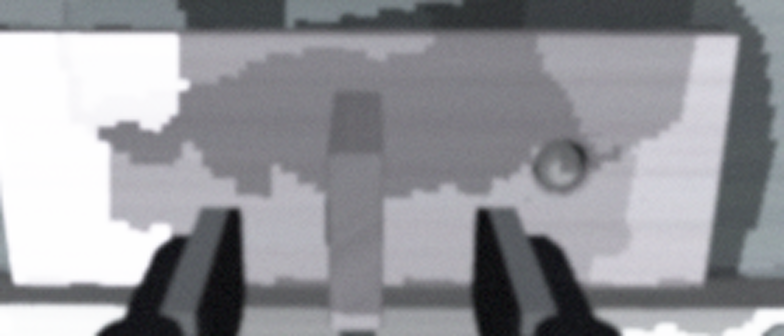

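Call:
apply_moves([
  [0, 0, -0.005, 0, 0],
  [0, 0, -0.015, 0, 0],
  [0, 0, -0.025, 0, 0],
  [0, 0, -0.025, 0, 0],
  [0, 0, -0.025, 0, 0],
  [0, 0, -0.015, 0, 0],
  [0, 0, 0, 0, 0],
  [0, 0, 0, 0, 0],
])

```text
t: 23.3
tool_pos: [0.5738, 0.2061, 0.1506]
tool_rot: [-0.109, 3.136, -0.013]
contact_force: [-0.4, 0.3, 0.3]
opening: 0.0427
```

Run:
```python
from h import *
rel([.570,.2039,.14],4)
o=ctrl.get_obs();w=ctrl.get_image('wrist'); pickle.dump((o,w),open('w12.pkl','wb')); save('w12',cv2.resize(w['img'][110:290,140:420],None,fx=2.8,fy=2.8,interpolation=cv2.INTER_CUBIC))
p=ctrl.get_image('scene'); pickle.dump(p,open('s12.pkl','wb')); save('s12',cv2.resize(p['img'][150:240,290:410],None,fx=6.5,fy=6.5,interpolation=cv2.INTER_CUBIC))
C=cloud(w,o)
jx=np.array([.9976,.0698]);jy=np.array([-.0698,.9976]);c=np.array([.570,.2039])
for a in(-25,-12,12,25):
    print([ (lambda uv:C[int(round(uv[1])),int(round(uv[0])),2].round(4))(proj(w,np.r_[c+a/1e3*jx+b/1e3*jy,.025],o)) for b in(-75,-60,-30,25,60,75)])
```

```text
t 23.3 pos [0.5738 0.2061 0.1506] ang 3.97 zaxis [ 0.0041 -0.0084 -1.    ] F [-0.43  0.32  0.27] tq [0.03 0.01 0.04] open 0.0427
delta tool [ 0.004  -0.0018  0.0106] turn -0.0005
[np.float64(0.0258), np.float64(0.0253), np.float64(0.0258), np.float64(0.0261), np.float64(0.0245), np.float64(0.0257)]
[np.float64(0.026), np.float64(0.0258), np.float64(0.0249), np.float64(0.025), np.float64(0.0249), np.float64(0.0254)]
[np.float64(0.0267), np.float64(0.0255), np.float64(0.0247), np.float64(0.0259), np.float64(0.0244), np.float64(0.0255)]
[np.float64(0.0255), np.float64(0.0267), np.float64(0.0271), np.float64(0.0261), np.float64(0.0261), np.float64(0.0258)]
```

View pics/w12.png

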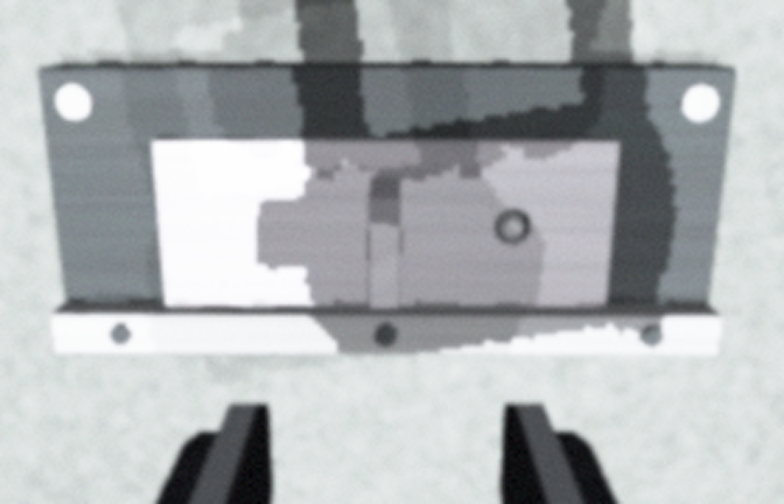

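View pics/s12.png

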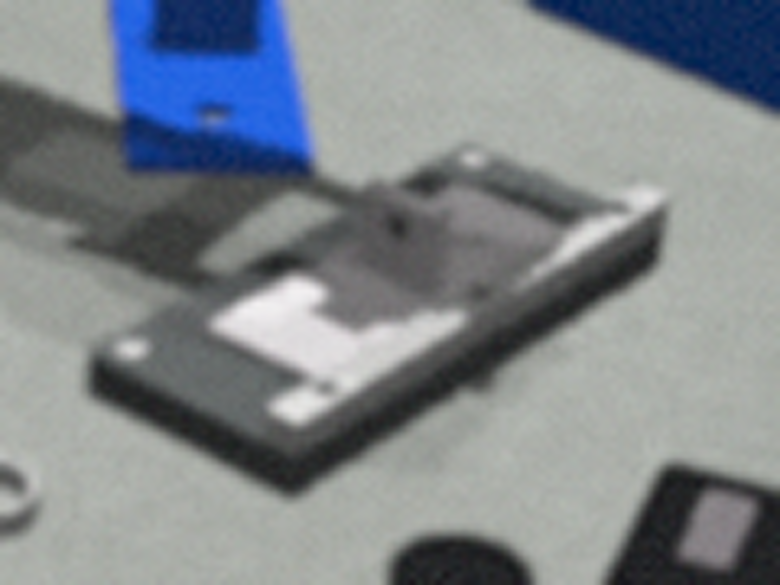

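Run:
```python
from h import *
o,w=pickle.load(open('w12.pkl','rb'))
g=w['img'][195:240,180:400]; save('w12z',cv2.resize(np.clip(g.astype(float)*1.0,0,255).astype(np.uint8)[:, :110],None,fx=7,fy=7,interpolation=cv2.INTER_CUBIC))
save('w12y',cv2.resize(g[:,110:],None,fx=7,fy=7,interpolation=cv2.INTER_CUBIC))
P=lambda c,r,z:onz(w,(c+.5)/2.8-.5+140,(r+.5)/2.8-.5+110,z,o)
A=[P(151,140,.025),P(620,140,.025),P(609,307,.025),P(162,306,.025)]
ang=lambda p,q: np.degrees(np.arctan2(-(q-p)[0],(q-p)[1]))
print(ang(A[0],A[1]),ang(A[3],A[2]),'bed',ang(P(40,68,.02),P(735,68,.02)),'fence',ang(P(55,313,.034),P(720,313,.034)))
print(np.mean(A,0),np.array(A).round(4), P(55,313,.034),P(720,313,.034))
```

```text
4.0449336137102865 4.01019904000544 bed 4.006692417001294 fence 4.15017102314413
[0.57008718 0.20435004 0.025     ] [[0.5455 0.1218 0.025 ]
 [0.5341 0.2826 0.025 ]
 [0.5947 0.2879 0.025 ]
 [0.6061 0.125  0.025 ]] [0.60818193 0.08888185 0.034     ] [0.59104619 0.32503791 0.034     ]
```

View pics/w12z.png

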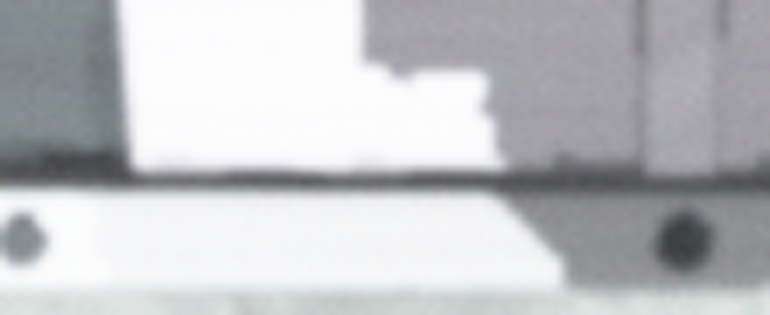

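View pics/w12y.png

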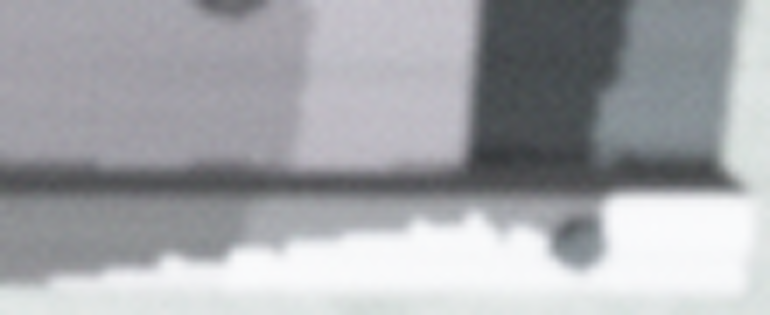

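```bash
python3 -c "
from h import *
print(ctrl.finish_job(), ctrl.get_obs()['t'])"
```

```text
the job is handed in; nothing more can be done
the job is handed in; nothing more can be done
```

The small white bracket is seated on the jig with its hole over the pin, and I handed the job in at about 23.5 s.

**What I did:**
- I gripped the bracket by its lug and carried it to the jig.
- I laid it on the pin top with the hole about 13 mm short of the pin. That contact was about 4–5 N net.
- I then brought it to the fence at about 3 N and slid it towards the pin end until the hole dropped over the pin. The vertical load went back to the bracket's weight alone and the pin showed inside the hole.
- Finally I lowered it to the bed, released it and lifted clear.

**Last checks:**
- **Seating:** The pin is centred in the hole, and the plate top reads 24–27 mm all over, against 25 mm expected.
- **Fence:** The long edge lies along the fence at 4.0°, against 4.0–4.15° for the jig. Any gap was too small to see in the picture.
- **Position:** The lug centre is within about 0.5 mm of its predicted seated place.
- **Forces:** Every force I read on the jig stayed under about 6 N. The gripper ended about 90 mm above the lug, touching nothing.

**What did not go smoothly:**
- The first slide attempt stuck and moved only 1.3 mm, and the tool tilted by about 1°. I eased the downward load and repeated it.
- While the plate rested on the pin it was still held in the gripper.
- The gripper opening read about 8 mm on the 10 mm lug, though the grip held throughout.
- I did not check the other things on the bench separately at the end; no contact with them showed in the force readings.

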